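# Pair the thickness strips in the slab roller

### The arm

A 7-joint arm with a two-finger parallel gripper is mounted at the origin on the work surface. World frame = base frame: x ahead of the robot, y to its left, z up, the work surface at z = 0. Lengths are in m, angles in rad, forces in N, time in s.
With the tool pointing down it reaches from about 0.425 to 1.025 m from the base axis. Payload 9.4 kg.
Tool frame: the origin (TCP) lies midway between the tips of the shut fingers; the grasp point (between the pads) lies 19 mm behind it; z points along the fingers, y is the line along which they close (so a half turn about z gives the same grasp; the last joint's range is limited). The gripper opens to 85 mm and grips with 20 to 120 N. Pads are 22 mm wide; open, the fingers measure 114 mm over their backs; the gripper's body (76 mm by 85 mm) begins 54 mm behind the grasp point. The pads swing forward as they close: fully open they stand 13 mm farther back than shut.
Start: joints at [1.111, 0.599, -0.003, 1.599, 0.002, 0.943, -0.08], TCP at [0.271, -0.673, 0.231] pointing down, gripper open.
Joint ranges: [-2.57, 2.57], [-0.35, 1.97], [-1.29, 1.29], [0.11, 2.56], [-1.05, 4.19], [0.11, 1.86], [-2.63, 2.63]. Speed limits (rad/s): [2.22, 2.22, 3.01, 3.01, 3.14, 3.14, 3.14].

### API

Orientations are given as a rotation vector (axis times angle).
In Python, from plant import read_state, read_camera, camera_info, sign_off, trace gives the robot as it stands.
- The arm moves only by the shell command python3 -m pendant 'ROWS' [FORCE]. ROWS is JSON, one flat list of numbers, 5 for each row, row after row: the closure, from 0 (fully open) to 1 (shut), then the shift along the tool's x, y, z in units of 2 cm (1.0 is 2 cm), then the turn about the tool's z in units of 0.08 rad (1.0 is 0.08 rad). In form: [hand, x, y, z, yaw, hand, x, y, z, yaw, ...]. A call has 1 to 20 rows; each row shifts and turns the commanded pose from where the row before left it, along the tool's axes as they then stand; what a row does not reach is not made up. A row lasts 1/10 s, in which the tool goes at most 50 mm and 8.59 degrees, less where a joint would pass 70% of its speed; a pose out of reach is approached as far as the arm can. A call with a number of a shift or a turn outside -1 to 1 is refused whole. A call with a gripper value outside its range is refused whole. The fingers move at their own pace and stop on an object; FORCE is the grip in N (left out, the last holds). Time passes only in rows, so rows that do not move let the fingers close. It gives the time, the measured TCP pose, the force, the opening and the grip force at its end, in the units of the state.
- read_state(): the state, without advancing time (a new reading comes with each control period).
- read_camera(name): name is "scene" or "top" or "wrist"; returns (picture, depth): 384x512x3 uint8, red, green, blue; 384x512 float32, m along the optical axis (not along the pixel's ray), 0 where there is no reading.
- camera_info(name): a dict with "fx", "fy", "cx", "cy" (pixels), "extrinsics" (4x4, takes a point from camera to world coordinates); the wrist camera has in their place "mount" (4x4, takes a point from camera to tool coordinates, whose origin is the TCP and whose axes are the flange's). Camera axes: x right, y up, looking along -z (the intrinsics and any distortion apply to the point x, -y, -z); pixel columns grow to the right and rows downward; lengths in m; the calibration is good to about 2 mm. A picture is of the moment at which its call begins: read the wrist's pose just before it. camera_info takes no time and is no camera call.
- sign_off(): hands the job in; it is judged then, once.
Trained networks look in the newest picture that a camera, given by its name, has taken for a name from the list of things; names that differ only in an ending like _2 or _b are one class to them, and where a whole thing is asked for, a point or a joint stands for the part that bears it (a point fixed in the world has none). Each returns a list of dicts, best first, with "confidence" (0 to 1); they miss things now and then, are a little off and sometimes report something else, mostly with a low value. They report only what shows in the picture. A call takes as long as a camera call. They do not tell look-alikes from the thing itself.
- trace(camera, label): "region" (384x512 bool, what is visible of it) and "centre" ([column, row] in pixels, amid what is visible of it).
The state is a dict: "time_s": time; "q": joint angles; "joint_velocities": joint speeds; "effort": joint torques, N m; "eef_pos": TCP position; "orientation": TCP orientation; "ft_force": force on the tool from outside, world axes, zero at the start; "wrist_torque": the same for the moment, N m; "gripper_width": finger opening in m; "gripper_force": force on a finger pad.
Only numpy, scipy, OpenCV 4.12 (cv2) and the standard library are available. Lean on these libraries where they do the work, as an engineer would, in place of code of your own. Each camera call takes 0.05 s, during which the arm holds its last target. There are 200 camera calls.

### The job

The slab roller on the clay table has one thickness strip already lying in its left-hand channel, under the roller. Slide the matching long strip from the table into the empty right-hand channel, under the roller, until its near end is level with the near end of the strip already there, and let go; only then swing the clamp lever fully over, away from you. Leave the strip that is already set, the short strip, the cup and the pot where they are.

Things in the scene. Friction and masses are not known exactly. Their poses are not given: they have to be found in the camera images.
- slab_roller: Fixed tabletop slab roller, 360 mm wide. Origin on the table below the roller's axis, mid-width; x points away from the robot (the way strips go in), y left, z up. Grey bed x -75 to +125 mm, top 15 mm above the table. White end cheeks at y +/-155 mm, 40 mm thick, 90 mm long (x), tops 90 mm up; black handwheel outside the right cheek, to y -218 mm, 91 mm high.
- roller_mid (a point): Middle of the steel roller's axis, 51 mm above the table while the clamp is at 0. The roller is 44 mm thick and 270 mm long along the machine's y, leaving a 14 mm gap over the bed. It does not turn.
- empty_channel (a point): Point on the bed under the roller's axis, on the centre line of the empty right-hand channel (machine x 0, y -80, z 15 mm); axes as the machine's. The channel runs along x between aluminium ribs 7 mm high, 46 mm apart from x -30 to +90 mm, with a flared mouth from x -55 to -30 mm, about 65 mm wide at its start. The left channel is its twin at y +80 mm.
- set_strip: Loose flat wooden strip 160 x 40 x 10 mm already lying on the bed in the left channel, its near end sticking out towards the robot, 105 to 130 mm before the roller's axis. Origin at the centre of its underside; x along its length, z up.
- strip: The matching strip to be put in: the same flat wooden strip, 160 x 40 x 10 mm, about 60 g, lying flat on the table beside the machine, to the left or the right. Origin at the centre of its underside; x along its length (either end may go in first), z up. It can be gripped across its 40 mm width near one end.
- short_strip: A shorter, narrower wooden strip, 105 x 26 x 10 mm, of another set, lying on the table on the other side; leave it. Origin at the centre of its underside, x along its length.
- clamp (a joint): Clamp lever on top of the left cheek: 0 leaning towards the robot, 1.0 rad leaning away from it (its end stop). Hinge along the machine's y, 112 mm above the table, over the roller's axis at y +155 mm. It stays where it is left, takes 1 to 2 N at the ball, and as it goes over lowers the roller by 3.5 mm.
- clamp_tip (a point): Centre of the black ball, 26 mm in diameter, at the end of the clamp lever, 80 mm from the hinge (182 mm above the table at 0 and at 1.0 rad, 192 mm halfway).
- cup: Blue plastic cup, 72 mm wide, 90 mm high, bystander. Origin at the centre of its underside.
- pinch_pot: Terracotta pot, 90 mm wide, 50 mm high, bystander. Origin at the centre of its underside.
Not all that is in view belongs to the job. What is shaped like the set_strip but black is not meant. What is shaped like the strip but green is not meant.

How it is judged:
By the outcome, as a careful person would: the job done as asked, in the order asked, and still so for the second after the job is handed in, with the robot touching nothing.
It also fails if it takes over 61 s, if anything falls off the work surface, if the arm or the gripper's body presses on something with over 40 N, if the wrist force passes 120 N, or if a joint passes its speed limit or range.

## Working session

There is one attempt and no reset: what is moved stays moved. The work goes in short steps, Python scripts to look and compute and a shell command to move; the robot and the scene stay as the last step left them, time stands still between calls to the robot, and variables do not carry over. Pictures are saved under pics/ and viewed, at most 10 in all, crops included, and the job is handed in when it is done.

```bash
mkdir -p pics; ls
cat > h.py <<'E'
import numpy as np, cv2
from scipy.spatial.transform import Rotation as R
from plant import *
def cam(name):
    s=read_state(); p,d=read_camera(name); c=camera_info(name)
    if 'extrinsics' in c: T=np.array(c['extrinsics'])
    else:
        W=np.eye(4); W[:3,:3]=R.from_rotvec(s['orientation']).as_matrix(); W[:3,3]=s['eef_pos']; T=W@np.array(c['mount'])
    v,u=np.mgrid[:384,:512]
    P=np.stack([(u-c['cx'])/c['fx']*d,-(v-c['cy'])/c['fy']*d,-d],-1)
    X=P@T[:3,:3].T+T[:3,3]; X[d==0]=np.nan
    return p,X
def save(n,p): cv2.imwrite('pics/'+n,cv2.cvtColor(p,cv2.COLOR_RGB2BGR))
E
python3 - <<'E'
from h import *
for n in['top','scene']:
    p,X=cam(n); save(n+'1.png',p); np.save(n+'.npy',X)
    print({k:v for k,v in camera_info(n).items()})
    for l in['slab_roller','set_strip','strip','short_strip','clamp','clamp_tip','cup','pinch_pot']:
        for t in trace(n,l):
            r=t['region']&np.isfinite(X[...,0])
            if r.sum()<5: continue
            q=X[r]; rc=cv2.minAreaRect((q[:,:2]*1000).astype(np.float32))
            print(n,l,round(t['confidence'],2),np.round(t['centre']),r.sum(),np.round(np.median(q,0),3),np.round(q[:,2].max(),3),[np.round(a) for a in rc])
print(read_state())
E
```

```text
pics
{'fx': 378.83471852139377, 'fy': 378.83471852139377, 'cx': 253.37363989665081, 'cy': 189.47082982294887, 'extrinsics': array([[-0.02355478,  0.98249896, -0.18477272,  0.24801714],
       [-0.99968949, -0.02465117, -0.00363843, -0.01642823],
       [-0.00812961,  0.18462964,  0.98277454,  1.19612709],
       [ 0.        ,  0.        ,  0.        ,  1.        ]])}
top slab_roller 0.69 [275. 136.] 6554 [ 0.626 -0.081  0.018] 0.204 [array([650., -89.]), array([400., 201.]), np.float64(88.0)]
top set_strip 0.71 [243. 159.] 327 [0.565 0.015 0.025] 0.033 [array([565.,  14.]), array([35., 93.]), np.float64(89.0)]
top set_strip 0.71 [256. 216.] 611 [ 0.377 -0.018  0.01 ] 0.017 [array([381., -17.]), array([158.,  40.]), np.float64(20.0)]
top set_strip 0.67 [196. 200.] 625 [0.443 0.18  0.01 ] 0.017 [array([445., 183.]), array([ 44., 159.]), np.float64(17.0)]
top strip 0.89 [363. 192.] 674 [ 0.448 -0.357  0.01 ] 0.017 [array([ 449., -361.]), array([ 46., 165.]), np.float64(72.0)]
top strip 0.59 [390. 256.] 679 [ 0.249 -0.429  0.01 ] 0.018 [array([ 252., -429.]), array([158.,  42.]), np.floa
[... 2381 characters left out ...]
9926209, -0.00249713,  1.59940602,  0.00183001,
        0.9428742 , -0.07982631]), 'joint_velocities': array([-9.63359489e-05, -1.72455367e-04, -1.21960158e-03, -1.91790573e-04,
        1.80873410e-03,  5.24049980e-05, -9.23667571e-04]), 'effort': array([ 1.06841970e-03, -7.76188016e+01,  1.56396411e+00, -2.58381915e+01,
        1.24852883e-02,  2.07658006e-03, -1.05896424e-05]), 'eef_pos': array([ 0.27077697, -0.67254365,  0.23130003]), 'orientation': array([ 3.08415702e+00,  5.97611826e-01, -8.76677120e-05]), 'ft_force': array([ 0.00118316,  0.32955788, -0.1088455 ]), 'wrist_torque': array([-0.0241397 ,  0.00451527,  0.00488021]), 'gripper_force': 0.0, 'gripper_width': 0.08528289991205586}
```

View pics/top1.png

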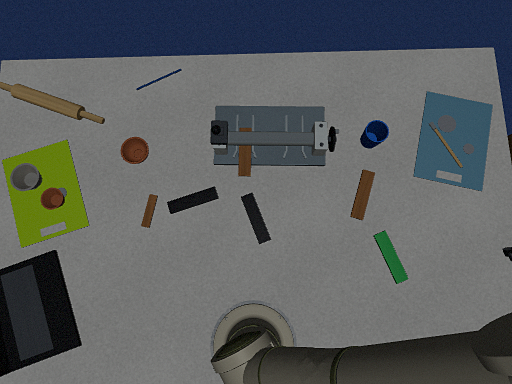

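View pics/scene1.png

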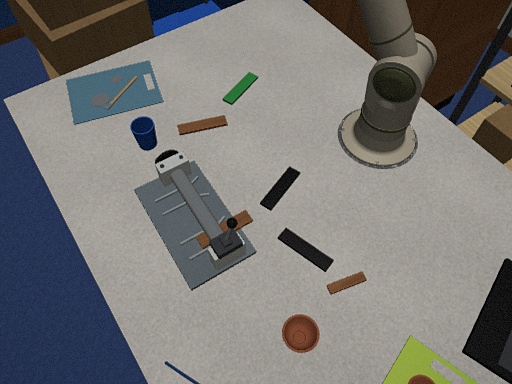

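The top view shows the machine around (270,135) with the set strip at (245,152). The brown long strip is at (363,194), the short one at (150,210), and there are black and green decoys. The ball is at (216,130). Next I'll refine the machine, strip and ball poses.

Run:
```python
from h import *
for n in['top','scene']:
    X=np.load(n+'.npy'); m=np.isfinite(X[...,0]); Q=X[m]
    def box(a,b,c,d,z0,z1): return Q[(Q[:,0]>a)&(Q[:,0]<b)&(Q[:,1]>c)&(Q[:,1]<d)&(Q[:,2]>z0)&(Q[:,2]<z1)]
    def rect(q,l): print(n,l,len(q),np.round(np.median(q,0),4),[np.round(a,1) for a in cv2.minAreaRect((q[:,:2]*1000).astype(np.float32))])
    r=box(.58,.68,-.18,.03,.066,.08); a=np.polyfit(r[:,1],r[:,0],1); print('roller top zmax',np.percentile(r[:,2],98),'yaw deg',-np.degrees(np.arctan(a[0])),'x at y=-.07',np.polyval(a,-.07))
    rect(box(.5,.8,-.25,.13,.010,.020),'bed')
    rect(box(.4,.75,-.05,.08,.021,.029),'set')
    rect(box(.5,.7,-.29,-.18,.084,.096),'rcheek')
    rect(box(.5,.7,.0,.15,.084,.096),'lcheek')
    rect(box(.34,.56,-.42,-.29,.006,.02),'strip')
    b=box(.55,.7,.05,.13,.172,.21); 
    A=np.c_[2*b,np.ones(len(b))]; s=np.linalg.lstsq(A,(b**2).sum(1),rcond=None)[0]; print('ball',len(b),s[:3],np.sqrt(s[3]+(s[:3]**2).sum()),b.max(0),b.min(0))
```

```text
roller top zmax 0.07593143648145101 yaw deg -1.946146350070255 x at y=-.07 0.6246416046028943
top bed 3823 [ 0.6817 -0.0801  0.0155] [array([651. , -65.3]), array([366.9, 201.2]), np.float64(87.8)]
top set 474 [0.5813 0.0146 0.0248] [array([631.8,  17.3]), array([113.8, 233.6]), np.float64(83.6)]
top rcheek 407 [ 0.6189 -0.2237  0.09  ] [array([ 618.4, -233.8]), array([64.6, 87. ]), np.float64(87.0)]
top lcheek 58 [0.5925 0.089  0.0903] [array([591.9,  90. ]), array([39.5, 12.3]), np.float64(88.6)]
top strip 631 [ 0.4477 -0.3579  0.0104] [array([ 464.8, -353.6]), array([117.6, 193.8]), np.float64(86.2)]
ball 70 [0.60952023 0.08795991 0.19147199] 0.011701055727755604 [0.62118234 0.09894002 0.20428313] [0.59679871 0.07600028 0.18706959]
roller top zmax 0.07520984540245707 yaw deg -2.1797176880872615 x at y=-.07 0.6255876450370407
scene bed 4944 [ 0.6897 -0.0658  0.0151] [array([631.3, -66.7]), array([362.6, 239.6]), np.float64(88.2)]
scene set 476 [0.5931 0.0128 0.0245] [array([616.4,  15.1]), array([205.4, 101.2]), np.float64(10.2)]
scene rcheek 409 [ 0.6206 -0.2214  0.0896] [array([ 618.7, -233.5]), array([68.2, 89.4]), np.float64(86.1)]
scene lcheek 102 [0.6674 0.0927 0.0899] [array([631. ,  91.5]), array([43.5, 90.3]), np.float64(88.3)]
scene strip 475 [ 0.4497 -0.3572  0.0101] [array([ 448.8, -355. ]), array([170.2, 107.3]), np.float64(9.2)]
ball 96 [0.60937565 0.08874541 0.1884453 ] 0.013283094186615609 [0.62181558 0.10188878 0.20395264] [0.59681643 0.07899872 0.17343016]
```

```bash
cat >> h.py <<'E'
def plan(x,y,z,yaw):
    "units: yaw first, then tool-axis shifts in the new axes"
    s=read_state(); M=R.from_rotvec(s['orientation']).as_matrix(); cur=np.arctan2(M[1,0],M[0,0])
    d=(yaw-cur+np.pi/2)%np.pi-np.pi/2
    n=R.from_euler('z',cur+d).as_matrix()@np.diag([1,-1,-1])
    print('t',round(s['time_s'],2),'pos',np.round(s['eef_pos'],4),'yaw',round(cur,3),'q7',round(s['q'][6],2),'F',np.round(s['ft_force'],1),'w',round(s['gripper_width'],4))
    print('yaw units',round(-d/.08,2),'then shift units',np.round(n.T@(np.array([x,y,z])-s['eef_pos'])/.02,2))
O=np.array([.6255,-.065]); TH=-.036
def mach(xm,ym): c,s=np.cos(TH),np.sin(TH); return O+[c*xm-s*ym,s*xm+c*ym]
def tomach(P): c,s=np.cos(TH),np.sin(TH); d=P[...,:2]-O; return np.stack([c*d[...,0]+s*d[...,1],-s*d[...,0]+c*d[...,1]],-1)
E
python3 - <<'E'
from h import *
print(camera_info('wrist'))
plan(.387,-.341,.20,-.31)
E
```

```text
{'fx': 321.3728188923916, 'fy': 321.3728188923916, 'cx': 254.54156294735895, 'cy': 196.23812255175778, 'mount': array([[-3.94046243e-04,  9.48774912e-01,  3.15952545e-01,
         8.07548100e-02],
       [ 9.99999813e-01,  2.26340773e-04,  5.67489409e-04,
        -8.37555423e-05],
       [ 4.66906770e-04,  3.15952710e-01, -9.48774824e-01,
        -1.42927688e-01],
       [ 0.00000000e+00,  0.00000000e+00,  0.00000000e+00,
         1.00000000e+00]])}
t 0.9 pos [ 0.2708 -0.6725  0.2313] yaw 0.383 q7 -0.08 F [ 0.   0.3 -0.1] w 0.0853
yaw units 8.66 then shift units [  0.48 -17.56   1.57]
```

```bash
python3 -m pendant '[0,0,0,0,0.96,0,0,0,0,0.96,0,0,0,0,0.96,0,0,0,0,0.96,0,0,0,0,0.96,0,0,0,0,0.96,0,0,0,0,0.96,0,0,0,0,0.96,0,0,0,0,0.98]' && python3 -m pendant '[0,0,-1,0.2,0,0,0,-1,0.2,0,0,0,-1,0.2,0,0,0,-1,0.2,0,0,0,-1,0.2,0,0,0,-1,0.2,0,0,0,-1,0.2,0,0,0,-1,0.2,0,0,0,-1,0,0,0,0,-1,0,0,0,0,-1,0,0,0,0.1,-1,0,0,0,0.1,-1,0,0,0,0.1,-1,0,0,0,0.1,-1,0,0,0,0.1,-1,0,0,0,0,-1,0,0,0,0,-0.56,0,0,0,0,0,0,0]'
python3 - <<'E'
from h import *
plan(.387,-.341,.20,-.31)
p,X=cam('wrist'); save('w1.png',p); np.save('w1.npy',X)
for t in trace('wrist','strip'):
    r=t['region']&(X[...,2]>.004)&(X[...,2]<.016)
    q=X[r]; print(t['confidence'],t['centre'],r.sum(),np.round(np.median(q,0),4),cv2.minAreaRect((q[:,:2]*1000).astype(np.float32)))
E
```

```text
time_s: 1.8
eef_pos: [0.2708, -0.6725, 0.2313]
orientation: [3.103, -0.49, 0.0]
ft_force: [0.3, -0.2, 0.1]
gripper_width: 0.0853
gripper_force: 0.0
time_s: 3.7
eef_pos: [0.3881, -0.3398, 0.1995]
orientation: [-3.104, 0.481, -0.0]
ft_force: [0.7, -1.1, -0.3]
gripper_width: 0.0852
gripper_force: 0.0
t 3.7 pos [ 0.3881 -0.3398  0.1995] yaw -0.308 q7 -1.14 F [ 0.7 -1.1 -0.3] w 0.0852
yaw units 0.03 then shift units [-0.03  0.08 -0.02]
0.81 [258.4, 101.3] 6479 [ 0.4556 -0.3609  0.0104] ((445.461181640625, -358.3967590332031), (40.0308837890625, 159.8080596923828), 71.2859878540039)
```

View pics/w1.png

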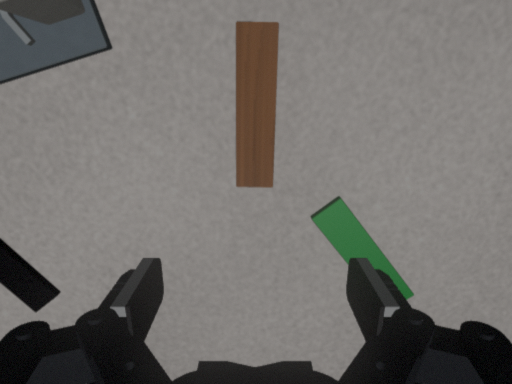

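Run:
```python
from h import *
plan(.3868,-.3385,.03,-.3266)
```

```text
t 3.8 pos [ 0.3874 -0.3417  0.1995] yaw -0.31 q7 -1.13 F [ 0.3 -0.2 -0.2] w 0.0852
yaw units 0.21 then shift units [-0.08 -0.14  8.48]
```

```bash
python3 -m pendant '[0.3,-0.08,-0.14,0.9,0.21,0.3,0,0,1,0,0.3,0,0,1,0,0.3,0,0,1,0,0.3,0,0,1,0,0.3,0,0,1,0,0.3,0,0,1,0,0.3,0,0,0.8,0,0.3,0,0,0.8,0,0.3,0,0,0.4,0,0.3,0,0,0.3,0,0.3,0,0,0.3,0,0.3,0,0,0.2,0,0.3,0,0,0.1,0,0.3,0,0,0,0,0.3,0,0,0,0]' 40
python3 - <<'E'
from h import *
plan(.3868,-.3385,.0,-.3266)
E
```

```text
time_s: 5.4
eef_pos: [0.3869, -0.338, 0.0035]
orientation: [3.1, -0.511, 0.0]
ft_force: [-1.0, 0.4, 0.3]
gripper_width: 0.0597
gripper_force: 0.0
t 5.4 pos [ 0.3869 -0.338   0.0035] yaw -0.327 q7 -1.08 F [-1.   0.4  0.3] w 0.0597
yaw units -0.0 then shift units [0.   0.02 0.18]
```

```bash
python3 -m pendant '[0.3,0,0,0.1,0,0.3,0,0,0.05,0,0.6,0,0,0,0,0.6,0,0,0,0,0.6,0,0,0,0,0.6,0,0,0,0,0.6,0,0,0,0,0.6,0,0,0,0,0.6,0,0,0,0]' 40
```

```text
time_s: 6.3
eef_pos: [0.3868, -0.338, 0.0005]
orientation: [3.1, -0.511, 0.0]
ft_force: [-0.9, 0.1, 5.6]
gripper_width: 0.0387
gripper_force: 40.5
```

```bash
python3 -m pendant '[0.8,0,0,0,0,0.8,0,0,0,0,0.8,0,0,0,0]' 40
```

```text
time_s: 6.6
eef_pos: [0.3868, -0.338, 0.0005]
orientation: [3.1, -0.511, 0.0]
ft_force: [-0.5, 0.1, 5.7]
gripper_width: 0.0388
gripper_force: 40.5
```

```bash
python3 -m pendant '[0.8,0,0,-0.3,0,0.8,0,0,-0.7,0,0.8,0,0,-1,0,0.8,0,0,-1,0,0.8,0,0,-0.5,0,0.8,0,0,0,0]'
python3 - <<'E'
from h import *
t=mach(-.20,-.08); print(t); plan(*t,.07,TH)
E
```

```text
time_s: 7.2
eef_pos: [0.3873, -0.3383, 0.0715]
orientation: [3.099, -0.511, 0.003]
ft_force: [0.8, 0.5, -1.7]
gripper_width: 0.0387
gripper_force: 40.3
[ 0.42275021 -0.13774972]
t 7.2 pos [ 0.3873 -0.3383  0.0715] yaw -0.327 q7 -1.09 F [ 0.8  0.5 -1.7] w 0.0387
yaw units -3.63 then shift units [  1.41 -10.09   0.07]
```

```bash
python3 -m pendant '[0.8,0,0,0,-0.7,0.8,0,0,0,-0.8,0.8,0,0,0,-0.8,0.8,0,0,0,-0.8,0.8,0,0,0,-0.53,0.8,0.1,-0.5,0,0,0.8,0.2,-0.9,0,0,0.8,0.2,-0.9,0,0,0.8,0.2,-0.9,0,0,0.8,0.2,-0.9,0,0,0.8,0.2,-0.9,0,0,0.8,0.2,-0.9,0,0,0.8,0.2,-0.9,0,0,0.8,0.1,-0.9,0,0,0.8,0,-0.9,0,0,0.8,0,-0.9,0,0,0.8,0,-0.5,0,0,0.8,0,0,0,0,0.8,0,0,0,0]'
python3 - <<'E'
from h import *
plan(*mach(-.20,-.08),.035,TH)
p,X=cam('wrist'); save('w2.png',p); np.save('w2.npy',X)
M=tomach(X)
for l in['set_strip','strip']:
  for t in trace('wrist',l):
    r=t['region']&np.isfinite(X[...,0])
    q=X[r]; m=M[r]; print(l,round(t['confidence'],2),np.round(t['centre']),r.sum(),np.round(np.median(q,0),4),[np.round(a,1) for a in cv2.minAreaRect((m*1000).astype(np.float32))], np.round(np.percentile(q[:,2],[3,97]),4),'xm min/max',np.round(np.percentile(m[:,0],[1,99]),4))
E
```

```text
time_s: 9.1
eef_pos: [0.4261, -0.1394, 0.0702]
orientation: [3.141, -0.057, -0.0]
ft_force: [0.5, 0.1, 0.2]
gripper_width: 0.0392
gripper_force: 40.3
t 9.1 pos [ 0.4261 -0.1394  0.0702] yaw -0.036 q7 -1.21 F [0.5 0.1 0.2] w 0.0392
yaw units -0.01 then shift units [-0.17 -0.08  1.76]
set_strip 0.96 [ 2. 72.] 677 [ 0.5234 -0.0041  0.0197] [array([-99. ,  63.2]), array([20.8, 42. ]), np.float64(75.8)] [0.     0.0253] xm min/max [-0.1164 -0.0799]
set_strip 0.85 [ 68. 239.] 8529 [ 0.4113 -0.0082  0.0103] [array([-229.5,   52.2]), array([117. ,  50.9]), np.float64(22.0)] [0.0035 0.0115] xm min/max [-0.2735 -0.1699]
strip 0.58 [257. 139.] 28374 [ 0.4875 -0.1417  0.0799] [array([-178.7,  -81.7]), array([ 64.4, 188.4]), np.float64(89.3)] [0.0786 0.0811] xm min/max [-0.2114 -0.0858]
```

View pics/w2.png

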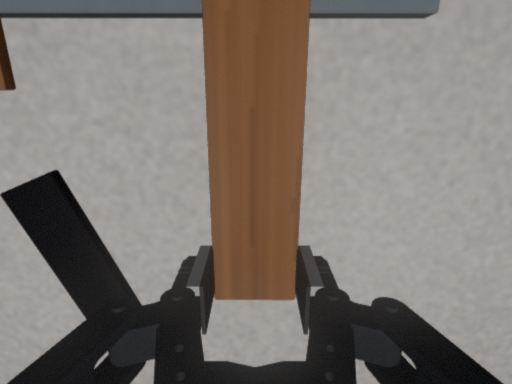

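Run:
```python
from h import *
X=np.load('w2.npy'); M=tomach(X)
# bed front edge: lowest row with z in .012-.018
for u in [60,120,180,330,370,410,430]:
    v=[k for k in range(0,40) if .011<X[k,u,2]<.019]; print('front',u,max(v),np.round(M[max(v),u],4),np.round(X[max(v),u,2],4))
for v in[2,5,8]:
    c=[k for k in range(330,470) if .011<X[v,k,2]<.019]; print('right',v,max(c),np.round(M[v,max(c)],4))
for u in [0,3,6,9]:
    c=[k for k in range(40,110) if .021<X[k,u,2]<.029]; print('set',u,c[-1:],np.round(M[c[-1],u],4) if c else '')
for v in [60,120,180,230]:
    c=[k for k in range(180,340) if .07<X[v,k,2]<.09]; print('strip',v,np.round(M[v,[min(c),max(c)]],4))
c=[k for k in range(240,320) if .07<X[k,255,2]<.09]; print('near end',np.round(M[c[-1],255],4), tomach(np.array(read_state()['eef_pos'])))
```

```text
front 60 14 [-0.0763  0.026 ] 0.0125
front 120 14 [-0.0766 -0.0077] 0.0137
front 180 14 [-0.0764 -0.0405] 0.0128
front 330 14 [-0.0764 -0.1234] 0.0125
front 370 14 [-0.0766 -0.1453] 0.0133
front 410 14 [-0.0768 -0.167 ] 0.0142
front 430 14 [-0.0768 -0.1781] 0.0139
right 2 439 [-0.0708 -0.1823]
right 5 438 [-0.0725 -0.1815]
right 8 438 [-0.0742 -0.1812]
set 0 [90] [-0.1162  0.061 ]
set 3 [90] [-0.1162  0.0584]
set 6 [90] [-0.1162  0.0584]
set 9 [88] [-0.1151  0.0572]
strip 60 [[-0.1052 -0.0621]
 [-0.1053 -0.1013]]
strip 120 [[-0.1278 -0.0622]
 [-0.1278 -0.1014]]
strip 180 [[-0.1534 -0.0618]
 [-0.153  -0.1012]]
strip 230 [[-0.1765 -0.0618]
 [-0.1766 -0.1013]]
near end [-0.2131 -0.0818] [-0.19666078 -0.08223738]
```

```bash
sed -i 's/^O=.*TH/O=np.array([.6245,-.0663]); TH/' h.py; python3 -m pendant '[0.8,-0.1,0,0.6,0,0.8,-0.1,0,0.8,0,0.8,0,0,0.7,0,0.8,0,0,0.4,0,0.8,0,0,0.14,0,0.8,0,0,0,0]'
python3 - <<'E'
from h import *
plan(*mach(-.098,-.081),.0175,TH)
E
```

```text
time_s: 9.85
eef_pos: [0.4231, -0.1401, 0.0211]
orientation: [-3.14, 0.06, 0.007]
ft_force: [0.0, -0.0, -0.0]
gripper_width: 0.0388
gripper_force: 40.4
t 9.85 pos [ 0.4231 -0.1401  0.0211] yaw -0.038 q7 -0.75 F [ 0. -0. -0.] w 0.0388
yaw units -0.03 then shift units [5.03 0.   0.18]
```

```bash
python3 -m pendant '[0.8,0.2,0,0,0,0.8,0.2,0,0,0,0.8,0,0,0,0]'
python3 - <<'E'
from h import *
plan(*mach(-.098,-.081),.0175,TH); s=read_state(); print(s['q'],s['orientation'])
E
```

```text
time_s: 10.15
eef_pos: [0.4323, -0.1399, 0.0217]
orientation: [-3.14, 0.057, 0.004]
ft_force: [0.2, 0.5, -1.4]
gripper_width: 0.0385
gripper_force: 40.4
t 10.15 pos [ 0.4323 -0.1399  0.0217] yaw -0.036 q7 -0.76 F [ 0.2  0.5 -1.4] w 0.0385
yaw units -0.0 then shift units [4.57 0.03 0.21]
[ 0.10661512  0.68330114  0.11974812  2.36397048 -0.64918242  0.12634045
 -0.76177044] [-3.13979443  0.05682139  0.00440368]
```

```bash
python3 -m pendant '[0.8,0.1,0,0.1,0,0.8,0.1,0,0.1,0,0.8,0,0,0,0]'
python3 - <<'E'
from h import *
plan(*mach(-.098,-.081),.0175,TH); s=read_state(); print(s['q'][5],s['orientation'])
E
```

```text
time_s: 10.45
eef_pos: [0.4355, -0.1398, 0.0172]
orientation: [-3.139, 0.057, 0.006]
ft_force: [0.6, 0.4, 0.0]
gripper_width: 0.0389
gripper_force: 40.4
t 10.45 pos [ 0.4355 -0.1398  0.0172] yaw -0.036 q7 -0.76 F [0.6 0.4 0. ] w 0.0389
yaw units -0.0 then shift units [ 4.41  0.04 -0.01]
0.12374036983423159 [-3.13942351  0.05707706  0.00643973]
```

```bash
python3 -m pendant '[0.8,0.3,0,0,0,0.8,0.3,0,0,0,0.8,0.3,0,0,0,0.8,0.3,0,0,0,0.8,0.3,0,0,0,0.8,0.3,0,0,0,0.8,0,0,0,0]'
python3 - <<'E'
from h import *
plan(*mach(-.098,-.081),.0175,TH); s=read_state(); print(s['q'][5],s['orientation'])
E
```

```text
time_s: 11.15
eef_pos: [0.4723, -0.1411, 0.0173]
orientation: [-3.14, 0.056, 0.005]
ft_force: [0.2, 0.6, -0.1]
gripper_width: 0.0387
gripper_force: 40.4
t 11.15 pos [ 0.4723 -0.1411  0.0173] yaw -0.036 q7 -0.78 F [ 0.2  0.6 -0.1] w 0.0387
yaw units 0.0 then shift units [ 2.57  0.04 -0.01]
0.2029006263071774 [-3.1398038   0.05626169  0.00512037]
```

```bash
python3 -m pendant '[0.8,0.3,0,0,0,0.8,0.3,0,0,0,0.8,0.3,0,0,0,0.8,0.3,0,0,0,0.8,0.3,0,0,0,0.8,0.3,0,0,0,0.8,0.3,0,0,0,0.8,0.2,0,0,0,0.8,0,0,0,0]'
python3 - <<'E'
from h import *
plan(*mach(-.098,-.081),.0175,TH)
p,X=cam('wrist'); save('w3.png',p); np.save('w3.npy',X)
for n in['top','scene']:
    p,X=cam(n); save(n+'3.png',p); np.save(n+'3.npy',X)
E
```

```text
time_s: 12.05
eef_pos: [0.5178, -0.1428, 0.0171]
orientation: [-3.14, 0.057, 0.006]
ft_force: [-0.1, 0.6, -1.4]
gripper_width: 0.0387
gripper_force: 40.4
t 12.05 pos [ 0.5178 -0.1428  0.0171] yaw -0.036 q7 -0.82 F [-0.1  0.6 -1.4] w 0.0387
yaw units -0.0 then shift units [ 0.29  0.04 -0.02]
```

View pics/w3.png

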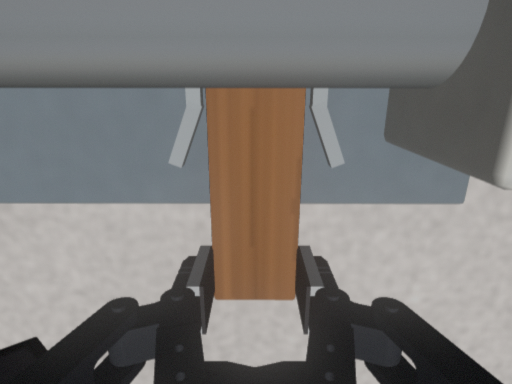

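Run:
```python
from h import *
X=np.load('w3.npy'); M=tomach(X)
for u in[225,255,285]:
    c=[k for k in range(240,330) if .02<X[k,u,2]<.035]; print('near end',c[-1],np.round(M[c[-1],u],4),X[c[-1],u,2])
for u in[50,150,350,430]:
    c=[k for k in range(150,240) if .011<X[k,u,2]<.019]; print('front',c[-1],np.round(M[c[-1],u],4))
for n in['top3','scene3','top','scene']:
    X=np.load(n+'.npy'); M=tomach(X); z=X[...,2]
    for a,b in((.065,.095),):
        k=(M[...,1]>a)&(M[...,1]<b)&(z>.018)&(z<.03)&(M[...,0]<-.04)&(M[...,0]>-.15); print(n,'set end',np.round(np.sort(M[k][:,0])[:12],4),k.sum())
    k=(M[...,1]>0)&(M[...,1]<.03)&(z>.011)&(z<.019)&(M[...,0]<-.04)&(M[...,0]>-.15); print(n,'front',np.round(np.sort(M[k][:,0])[:6],4))
```

```text
near end 299 [-0.12   -0.0659] 0.027475334499324933
near end 299 [-0.1202 -0.0805] 0.027163135231541347
near end 299 [-0.1203 -0.0951] 0.027005497269752265
front 202 [-0.0741  0.0172]
front 203 [-0.0754 -0.0296]
front 203 [-0.0749 -0.1261]
front 203 [-0.0744 -0.1635]
top3 set end [] 0
top3 front []
scene3 set end [-0.1142 -0.1138 -0.1137 -0.1131 -0.1128 -0.1124 -0.1122 -0.112  -0.1118
 -0.1115 -0.1114 -0.1112] 157
scene3 front [-0.0738 -0.0736 -0.0733 -0.0731 -0.073  -0.0724]
top set end [-0.1125 -0.112  -0.112  -0.1119 -0.1117 -0.1116 -0.1116 -0.1115 -0.1114
 -0.1113 -0.1096 -0.1095] 199
top front [-0.0734 -0.0732 -0.0729 -0.0728 -0.0725 -0.0721]
scene set end [-0.1139 -0.1134 -0.1129 -0.1128 -0.1128 -0.1116 -0.1116 -0.1114 -0.111
 -0.111  -0.111  -0.1109] 156
scene front [-0.0741 -0.0734 -0.0731 -0.0727 -0.0726 -0.0724]
```

```bash
python3 -m pendant '[0.8,0.16,0,0.02,0,0.8,0.15,0,0.03,0,0.8,0,0,0.02,0,0.8,0,0,0,0,0.3,0,0,0,0,0.3,0,0,0,0,0.3,0,0,0,0,0.3,0,0,0,0,0.3,0,0,0,0]' && python3 -m pendant '[0.3,0,0,-0.3,0,0.3,0,0,-0.6,0,0.3,-0.5,0,-1,0,0.3,-1,-0.5,-1,0,0.3,-1,-1,-1,0,0.3,-0.5,-1,-1,0,0.3,0,-1,-1,0,0.3,0,-0.5,-1,0,0.3,0,0,-0.6,0,0.3,0,0,0,0]'
python3 - <<'E'
from h import *
p,X=cam('wrist'); save('w4.png',p); np.save('w4.npy',X); M=tomach(X); z=X[...,2]
for l,y in(('set',.08),('strip',-.08)):
    for dy in(-.012,0,.012):
        k=(abs(M[...,1]-y-dy)<.005)&(z>.02)&(z<.03)&(M[...,0]<-.08)&(M[...,0]>-.15); print(l,dy,np.round(np.percentile(M[k][:,0],[0,1,3]),4),round(np.median(z[k]),4),k.sum())
k=(abs(M[...,1])<.03)&(z>.012)&(z<.018)&(M[...,0]<-.05);print('front',np.round(np.percentile(M[k][:,0],[0,1]),4))
E
```

```text
time_s: 13.1
eef_pos: [0.5233, -0.143, 0.0157]
orientation: [-3.139, 0.057, 0.007]
ft_force: [-0.3, -0.3, 0.2]
gripper_width: 0.0597
gripper_force: 0.0
time_s: 14.1
eef_pos: [0.4677, -0.0612, 0.1677]
orientation: [-3.139, 0.056, 0.001]
ft_force: [-0.2, 0.4, -1.5]
gripper_width: 0.0599
gripper_force: 0.0
set -0.012 [-0.1147 -0.1145 -0.1137] 0.0255 479
set 0 [-0.1147 -0.1146 -0.1136] 0.0254 483
set 0.012 [-0.1146 -0.1145 -0.1137] 0.0254 488
strip -0.012 [-0.1155 -0.1154 -0.1146] 0.0253 493
strip 0 [-0.1155 -0.1154 -0.1144] 0.0253 505
strip 0.012 [-0.1156 -0.1154 -0.1145] 0.0254 501
front [-0.3222 -0.0753]
```

View pics/w4.png

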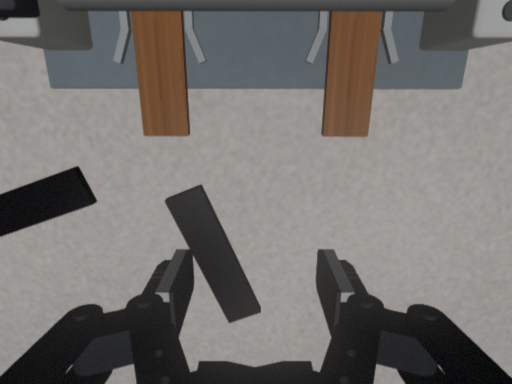

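The strip's near end (346,136) is level with the set strip's end (166,135), and it lies flat between the ribs and is released. Next is the lever.

Run:
```python
from h import *
p,X=cam('scene');M=tomach(X);z=X[...,2];k=(z>.176)&(z<.21)&(abs(M[...,1]-.155)<.03)&(abs(M[...,0])<.06);print('ball mach',np.round(M[k].mean(0),4),np.round(M[k].min(0),4),np.round(M[k].max(0),4))
plan(*mach(-.07,.154),.172,TH)
```

```text
ball mach [-0.0192  0.1582] [-0.0334  0.1452] [-0.0081  0.1683]
t 14.2 pos [ 0.4669 -0.0616  0.1662] yaw -0.037 q7 -1.08 F [-0.1  0.4  0.8] w 0.0599
yaw units -0.01 then shift units [ 4.38 -7.75 -0.29]
```

```bash
python3 -m pendant '[1,0,-0.6,-0.3,0,1,0,-0.9,0,0,1,0.2,-0.9,0,0,1,0.4,-0.9,0,0,1,0.5,-0.9,0,0,1,0.6,-0.9,0,0,1,0.6,-0.9,0,0,1,0.6,-0.9,0,0,1,0.6,-0.7,0,0,1,0.5,-0.25,0,0,1,0.38,0,0,0,1,0,0,0,0,1,0,0,0,0]' 40
python3 - <<'E'
from h import *
plan(*mach(.013,.156),.172,TH)
E
```

```text
time_s: 15.5
eef_pos: [0.5598, 0.0912, 0.1717]
orientation: [-3.14, 0.06, 0.008]
ft_force: [-0.4, -0.5, -0.4]
gripper_width: -0.0003
gripper_force: 0.0
t 15.5 pos [0.5598 0.0912 0.1717] yaw -0.038 q7 -1.36 F [-0.4 -0.5 -0.4] w -0.0003
yaw units -0.03 then shift units [ 4.17 -0.05 -0.02]
```

Push most of the way at moderate speed.

```bash
python3 -m pendant '[1,0.3,0,0,0,1,0.3,0,0,0,1,0.3,0,0,0,1,0.3,0,0,0,1,0.3,0,0,0,1,0.3,0,0,0,1,0.3,0,0,0,1,0.3,0,0,0,1,0.3,0,0,0,1,0.3,0,0,0,1,0.3,0,0,0,1,0.3,0,0,0,1,0,0,0,0]'
python3 - <<'E'
from h import *
plan(*mach(.013,.156),.172,TH)
p,X=cam('scene');save('s5.png',p);M=tomach(X);z=X[...,2];k=(z>.176)&(z<.21)&(abs(M[...,1]-.155)<.03)&(abs(M[...,0])<.06);print('ball mach',np.round(M[k].mean(0),4),np.round(M[k].min(0),4),np.round(M[k].max(0),4))
E
```

```text
time_s: 16.8
eef_pos: [0.6331, 0.0899, 0.1715]
orientation: [-3.14, 0.057, 0.006]
ft_force: [-0.4, -0.5, -0.6]
gripper_width: -0.0001
gripper_force: 0.0
t 16.8 pos [0.6331 0.0899 0.1715] yaw -0.036 q7 -1.36 F [-0.4 -0.5 -0.6] w -0.0001
yaw units -0.01 then shift units [ 0.5   0.02 -0.03]
ball mach [0.0258 0.1587] [0.0086 0.1442] [0.0404 0.1684]
```

```bash
python3 -m pendant '[1,0.2,0,0,0,1,0.15,0,0,0,1,0.1,0,0,0,1,0,0,0,0]'; python3 -m pendant '[1,0.1,0,0,0,1,0,0,0,0]'
```

```text
time_s: 17.25
eef_pos: [0.6414, 0.0896, 0.1716]
orientation: [-3.139, 0.057, 0.006]
ft_force: [-0.1, 0.9, -0.7]
gripper_width: -0.0001
gripper_force: 0.0
time_s: 17.45
eef_pos: [0.6433, 0.0895, 0.1716]
orientation: [-3.139, 0.057, 0.006]
ft_force: [0.7, 0.2, 0.1]
gripper_width: 0.0
gripper_force: 0.2
```

```bash
for i in 1; do python3 -m pendant '[1,0.1,0,0,0,1,0.1,0,0,0,1,0,0,0,0]'
python3 - <<'E'
from h import *
p,X=cam('scene');save('s6.png',p[100:340,60:380].repeat(2,0).repeat(2,1));M=tomach(X);z=X[...,2];k=(z>.172)&(z<.21)&(abs(M[...,1]-.155)<.03)&(abs(M[...,0])<.07);print('ball mach',np.round(M[k].mean(0),4),np.round(M[k].min(0),4),np.round(M[k].max(0),4))
E
done
```

```text
time_s: 17.75
eef_pos: [0.6453, 0.0895, 0.1713]
orientation: [-3.139, 0.057, 0.013]
ft_force: [-7.4, 0.7, 3.3]
gripper_width: -0.0002
gripper_force: 3.9
ball mach [0.0378 0.1583] [0.0222 0.1437] [0.052  0.1695]
```

View pics/s6.png

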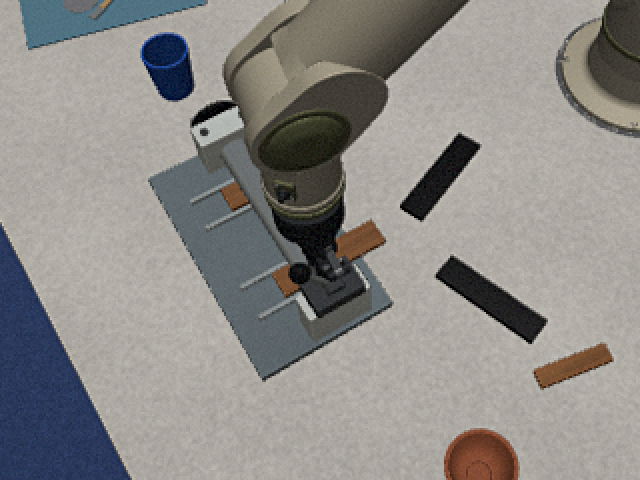

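The lever leans away with the ball at (298,272). It rests on its stop: 7 N reaction, ball at about +39 mm. One more small push, then I'll retract and verify.

```bash
python3 -m pendant '[1,0.08,0,0,0,1,0,0,0,0]'; python3 -m pendant '[1,-0.4,0,0,0,1,-0.8,0,0,0,1,-1,0,-0.2,0,1,-1,0,-0.5,0,1,-1,0.5,-0.5,0,1,-1,1,-0.3,0,1,-1,1,0,0,1,-0.8,1,0,0,1,0,1,0,0,1,0,1,0,0,1,0,1,0,0,1,0,0.6,0,0,1,0,0,0,0,1,0,0,0,0]'
python3 - <<'E'
from h import *
plan(.45,-.06,.2,TH)
p,X=cam('wrist'); save('w7.png',p); M=tomach(X); z=X[...,2]
for l,y in(('set',.08),('strip',-.08)):
    k=(abs(M[...,1]-y)<.012)&(z>.02)&(z<.03)&(M[...,0]<-.08)&(M[...,0]>-.15); print(l,np.round(np.percentile(M[k][:,0],[0,1,3]),4),round(np.median(z[k]),4),k.sum())
p,X=cam('scene');save('s7.png',p);M=tomach(X);z=X[...,2];k=(z>.172)&(z<.21)&(abs(M[...,1]-.155)<.03)&(abs(M[...,0])<.07);print('ball mach',np.round(M[k].mean(0),4),np.round(M[k].max(0),4),'zmax',z[k].max())
E
```

```text
time_s: 18.0
eef_pos: [0.6455, 0.0894, 0.1712]
orientation: [-3.138, 0.057, 0.017]
ft_force: [-12.6, -0.3, 7.2]
gripper_width: -0.0
gripper_force: 6.4
time_s: 19.4
eef_pos: [0.504, -0.047, 0.2019]
orientation: [-3.139, 0.057, 0.006]
ft_force: [-0.5, 0.4, -0.1]
gripper_width: 0.0004
gripper_force: 0.0
t 19.4 pos [ 0.504  -0.047   0.2019] yaw -0.037 q7 -1.16 F [-0.5  0.4 -0.1] w 0.0004
yaw units -0.01 then shift units [-2.67  0.74  0.1 ]
set [-0.1156 -0.1153 -0.114 ] 0.0255 837
strip [-0.1156 -0.1153 -0.1143] 0.0254 856
ball mach [0.04   0.1577] [0.052  0.1667] zmax 0.1964543570874241
```

View pics/s7.png

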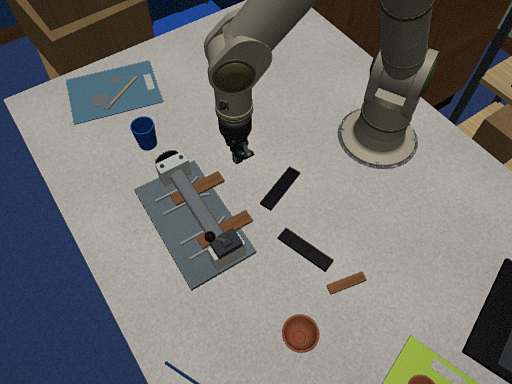

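The picture shows both strips level, the lever over at (210,237), and the bystanders where they were, with the robot clear.

```bash
python3 -c "from plant import sign_off; print(sign_off())"
```

```text
the job is handed in; nothing more can be done
None
```

The long strip lies in the right-hand channel under the roller with its near end level with the set strip's (within about 1 mm) and released, the clamp lever was then swung to its far stop, and the job was handed in at about 20 s; the verdict was not shown.

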